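# Slide a paint-swatch carrier under the drag spring of its dock

## Task

Load the paint-swatch carrier into its dock: with a fingertip on its thumb deck, press it hard down against the sprung yellow bed and, keeping it pressed, push it along the channel under the steel leaf spring, fully home against the orange end stop, so that the bed pops up behind it. Only press and push the carrier, do not pick it up, and leave the two paint pots and the vase where they stand.

Things in the scene. Friction and masses are not known exactly. Their poses are not given: they have to be found in the camera images.
- dock: Fixed grey base 252 x 92 x 8 mm with an open channel along x between two aluminium walls (68 mm apart inside, tops 24 mm high). Origin: on the table, on the channel's centre line. x: the way the carrier is pushed; z up. All dock x are in this frame, all heights above the table. The yellow sprung bed spans x -124 to -30 mm; beyond it the bay floor is 8 mm high.
- bridge_gap (a point): Middle of the underside of the steel bridge across the channel: dock x 26 to 36 mm, underside 25 mm high, top 35 mm. A carrier on the raised bed strikes it; on the pressed bed it passes. The steel leaf spring (24 mm wide) is hinged behind it at dock x 36 mm, height 29 mm, and slopes down to its tip at x 76 mm, 13 mm high. Axes as the dock.
- bay_end (a point): Foot of the orange end stop's face (dock x 103 mm, on the bay floor, 8 mm high), on the centre line: where the foot of the carrier's nose comes when fully home. The stop is 24 mm high. Axes as the dock.
- carrier: Loose black plate 126 (x) x 64 x 12 mm, about 0.16 kg, colour swatches on its front half. Origin: centre of its underside; x to its nose, z up. Starts flat on the raised bed, origin near dock x -45 mm. White cross ridge at its x -25 to -17 mm, 10 mm above its top. Fully home: origin at dock x 40 mm, underside 8 mm high. Its tail clears the bed at dock x 33 mm.
- thumb_deck (a point): Centre of the carrier's grey thumb deck, on its top face (12 mm above the underside) behind the white ridge: 38 mm long (x), 64 mm wide; the tail is 19 mm behind, the ridge's rear face 19 mm ahead. A fingertip standing here presses the carrier down and pushes against the ridge. Axes as the carrier.
- bed (a joint): Downward travel of the yellow bed (94 x 60 mm, guided, stays level), m: 0 up (top 18 mm high), 0.009 fully pressed (top 9 mm high). A finger needs about 3 N to start it and 8 to 9 N to bottom it. It rises again once nothing holds it down.
- leaf (a joint): Angle by which the leaf spring is lifted, rad: 0 at rest, about 0.1 to 0.2 with the carrier's nose under it, when it presses on the nose with about 6 N.
- pot_black: Black lidded paint pot, 48 mm across, 50 mm high, loose, beside the dock. Origin at the centre of its underside. Leave alone.
- pot_white: White lidded paint pot, same size, loose, beside the dock. Origin at the centre of its underside. Leave alone.
- vase: Black printed vase, 80 mm across, 110 mm high, loose, near the far end of the dock. Origin at the centre of its underside. Leave alone.

How it is judged (in metres and radians):
On the way, in this order (a step that is already met when the one before it is completed fails the run):
1. the carrier is pressed down on the bed, before it reaches the leaf spring (value of joint bed above 0.006 m and value of joint leaf below 0.05 rad and contact force between the fingers and carrier above 3 N), for 0.1 s.
2. the carrier lifts the leaf spring while it is kept pressed down on the bed (value of joint leaf above 0.1 rad and value of joint bed above 0.005 m and contact force between the fingers and carrier above 3 N), for 0.1 s.
At the end, for the whole second after the job is handed in: The carrier lies flat (within 0.04 rad) and still on the bay floor under the lifted leaf spring, its nose within 4 mm of the end stop, and the bed has risen to within 2 mm of its top position behind it (x of carrier in the frame of dock above 0.036 m and z of carrier in the frame of dock below 0.011 m and angle between carrier's own z axis and vertical below 0.04 rad and value of joint leaf above 0.1 rad and value of joint bed below 0.002 m and linear speed of carrier below 0.01 m/s); the robot touches nothing.
It fails at once if the carrier is lifted more than 7 mm off the raised bed (z of carrier in the frame of dock above 0.025 m).
It fails at once if the carrier is tipped up by more than 0.3 rad (angle between carrier's own z axis and vertical above 0.3 rad).
It fails at once if a paint pot or the vase is moved by more than 10 mm (distance of any of pot_black, pot_white, vase from where it was at the start of the episode above 0.01 m).
It also fails if it takes over 35 s, if anything falls off the work surface, if the arm or the gripper's body presses on something with over 40 N, if the wrist force passes 120 N, or if a joint passes its speed limit or range.

## Robot

A 6-joint arm with a two-finger parallel gripper is mounted at the origin on the work surface. World frame = base frame: x ahead of the robot, y to its left, z up, the work surface at z = 0. Lengths are in mm, angles in rad, forces in N, time in s.
With the tool pointing down it reaches from about 300 to 775 mm from the base axis. Payload 14.6 kg.
Tool frame: the origin (TCP) lies midway between the tips of the shut fingers; the grasp point (between the pads) lies 19 mm behind it (r.tcp_to_grasp is the distance from the TCP to the grasp point, in mm); z points along the fingers, y is the direction in which the jaws open and shut (so a half turn about z gives the same grasp; the last joint's range is limited). The gripper opens to 94 mm and grips with 3 to 60 N. Pads are 16 mm wide; open, the fingers measure 119 mm over their backs; the gripper's body (75 mm by 177 mm) begins 78 mm behind the grasp point.
Start: joints at [-1.396, 0.3, 1.521, -0, 1.321, -0.067], TCP at [131.691, -533.991, 205.446] pointing down, gripper open.
Joint ranges: [-3.03, 3.03], [-0.79, 2.21], [0.23, 2.52], [-1.04, 4.18], [0, 3.07], [-2.55, 2.55]. Speed limits (rad/s): [2.22, 2.22, 2.57, 3.14, 3.14, 3.14].

## Interface

Orientations are given as a rotation vector (axis times angle).
In Python, from workcell import r gives the robot as it stands.
- The arm moves only by the tool jog_arm, never from a script. Its argument "increments" is a list of rows, each an object with "slide": the shift along the world's x, y, z in cm, a list of three; "yaw": the turn about the world's z in degrees. In form: [{"slide": [x, y, z], "yaw": yaw}, ...]. A call has exactly 5 rows; each row is the pose to reach, as a shift and turn from the pose commanded when the call began; what a row does not reach only later rows make up. A row lasts 1/12 s, in which the tool goes at most 41.7 mm and 7.16 degrees, less where a joint would pass 70% of its speed; a pose out of reach is approached as far as the arm can. A call with a gripper value outside its range is refused whole. "hand" is the opening, from -1 (shut) to 1 (fully open), set as the call begins (left out, the last holds). The fingers move at their own pace and stop on an object; "newtons" is the grip in N (left out, the last holds). Time passes only in rows, so rows that repeat a pose let the fingers close, or fill a call up. It gives the time, the measured TCP pose, the force and the opening at its end, in the units of the state.
- r.observe(): the state, without advancing time (a new reading comes with each control period).
- r.read_camera(name): name is "side" or "top"; returns a dict with "image" (420x560x3 uint8, red, green, blue), "range_z" (420x560 float32, mm along the optical axis (not along the pixel's ray), 0 where there is no reading), "fx", "fy", "cx", "cy" (pixels), "R" (3x3) and "t" (3): a world point X has camera coordinates R X + t. Camera axes: x right, y down, z forward; pixel columns grow to the right and rows downward; lengths in mm; the calibration is good to about 2 mm. A picture is of the moment at which its call begins.
- r.job_done(): hands the job in, once; it reports no verdict.
The state is a dict: "time_s": time; "joint_pos": joint angles; "dq": joint speeds; "effort": joint torques, N m; "ee_pos": TCP position; "eef_rot": TCP orientation; "wrist_force": force on the tool from outside, world axes, zero at the start; "moment": the same for the moment, N m; "grip_width": finger opening in mm.
Only numpy, scipy, OpenCV 4.12 (cv2) and the standard library are available. Lean on these libraries where they do the work, as an engineer would, in place of code of your own. Each camera call takes 0.05 s, during which the arm holds its last target.

## Working session

There is one attempt and no reset: what is moved stays moved. The work goes in short steps, Python scripts to look and compute and a tool call to move; the robot and the scene stay as the last step left them, time stands still between calls to the robot, and variables do not carry over. Pictures are saved under pics/ and viewed, and the job is handed in when it is done.

Besides the shell and the picture viewer there is one more tool, called as name([rows], argument=value, ...), one row to a line, values as JSON. jog_arm: Moves the arm, as the interface text tells. Its arguments: {"type":"object","properties":{"increments":{"type":"array"},"hand":{"type":"number"},"newtons":{"type":"number"}},"required":["increments"]}

```bash
mkdir -p pics
cat > h.py <<'E'
import numpy as np, cv2
from workcell import r
def snap(n,f):
    c=r.read_camera(n); cv2.imwrite(f'pics/{f}.png',c['image'][:,:,::-1]); np.savez(f'pics/{f}.npz',**c); return c
def px(c,u,v):
    z=float(np.median(c['range_z'][v-1:v+2,u-1:u+2])); p=np.array([(u-c['cx'])/c['fx']*z,(v-c['cy'])/c['fy']*z,z]); return c['R'].T@(p-c['t'])
def ray(c,u,v,h):
    R=np.array(c['R']);d=R.T@np.array([(u-c['cx'])/c['fx'],(v-c['cy'])/c['fy'],1]);o=-R.T@c['t'];return o+d*(h-o[2])/d[2]
E
python3 - <<'E'
from h import *
snap('top','t0');snap('side','s0');print(r.observe())
E
```

```text
{'time_s': 0.1, 'joint_pos': array([-1.39561796e+00,  3.00371183e-01,  1.52153172e+00,  3.33708662e-06,
        1.32068069e+00, -6.65833406e-02]), 'dq': array([ 7.45658946e-04, -2.33779567e-03,  3.74485232e-05,  7.16709548e-04,
       -1.75039701e-03, -1.12455977e-03]), 'effort': array([ 1.90665487e-03, -5.32640326e+01, -3.53281689e+01,  7.09290965e-02,
        2.34555721e-02, -5.54957091e-05]), 'ee_pos': array([ 131.6431698 , -533.77060371,  204.96201183]), 'eef_rot': array([-3.11768554e+00, -3.78713599e-01,  7.93811017e-05]), 'wrist_force': array([0.55493326, 0.44268371, 0.74183303]), 'moment': array([-0.01183036,  0.03735637, -0.02249583]), 'grip_width': 93.94194259406412}
```

View pics/t0.png

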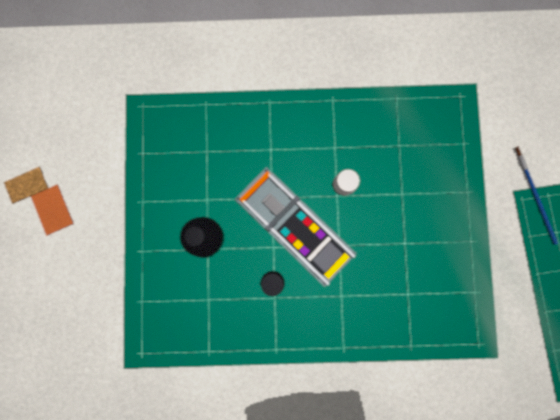

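View pics/s0.png

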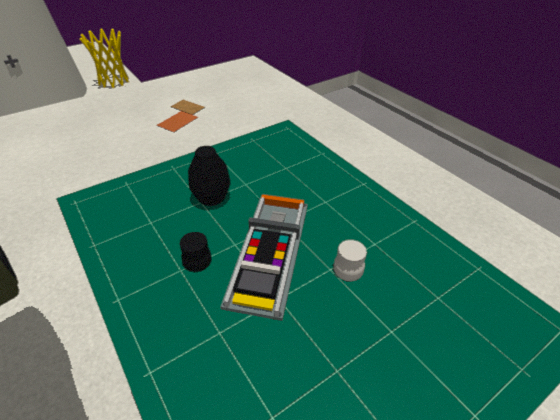

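Run:
```python
import cv2
a=cv2.imread('pics/t0.png')[155:305,170:370];cv2.imwrite('pics/t0c.png',cv2.resize(a,None,fx=4,fy=4,interpolation=cv2.INTER_CUBIC))
a=cv2.imread('pics/s0.png')[185:325,210:320];cv2.imwrite('pics/s0c.png',cv2.resize(a,None,fx=4,fy=4,interpolation=cv2.INTER_CUBIC))
```

```text
(no output)
```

View pics/t0c.png

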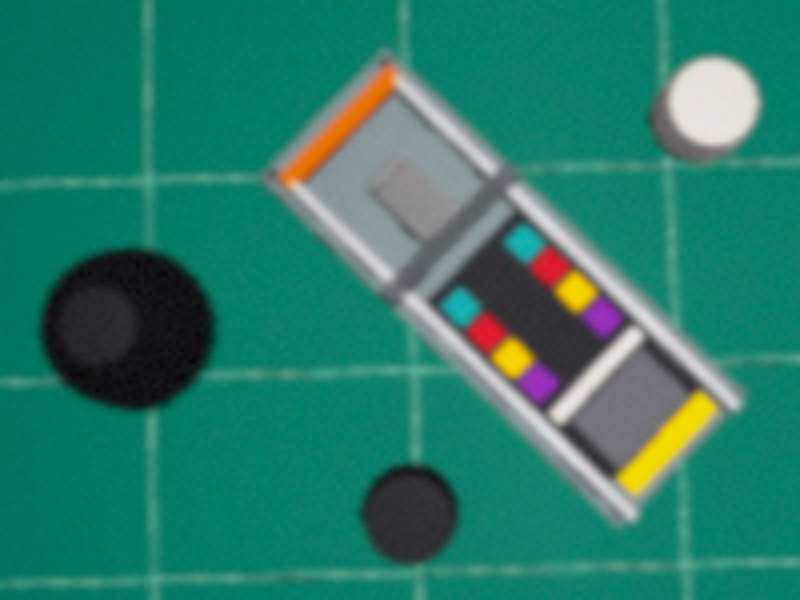

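View pics/s0c.png

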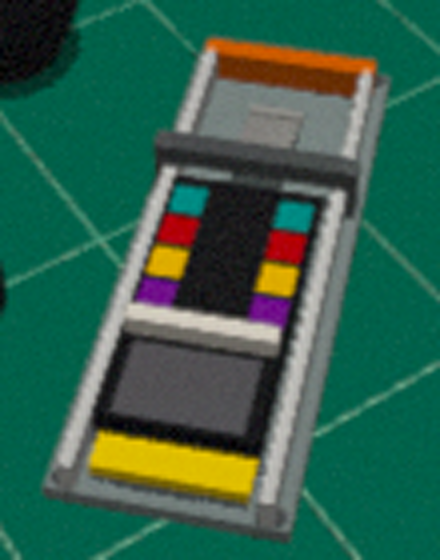

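Run:
```python
from h import *
c=dict(np.load('pics/t0.npz'))
P={}
for n,(u,v,h) in dict(orangeFaceMid=(343,133,24),orA=(394,72,24),orB=(284,182,24),brA=(510,180,35),brB=(396,296,35),ridA=(640,335,40),ridB=(558,420,40),yelA=(708,396,18),yelB=(628,489,18),noseA=(516,218,30),noseB=(438,300,30),wA=(738,402,24),wB=(628,516,24),bA=(742,402,8),deck=(628,403,30)).items():
    p=ray(c,170+u/4,155+v/4,h);P[n]=p;print(n,p.round(1), px(c,int(170+u/4),int(155+v/4)).round(1))
m=lambda a,b:(P[a]+P[b])/2
O,B,Rg,Y,N,W=m('orA','orB'),m('brA','brB'),m('ridA','ridB'),m('yelA','yelB'),m('noseA','noseB'),m('wA','wB')
for n,q in zip('O B Rg Y N W'.split(),[O,B,Rg,Y,N,W]):print(n,q.round(1))
d=(O-W)[:2];print(np.degrees(np.arctan2(d[1],d[0])),np.linalg.norm(d))
d=d/np.linalg.norm(d)
for n,q in zip('O B Rg Y N W'.split(),[O,B,Rg,Y,N,W]):
  e=(q-B)[:2];print(n,31+e@d, d[0]*e[1]-d[1]*e[0])
print('cam',-c['R'].T@c['t'])
c=dict(np.load('pics/s0.npz'))
for n,(u,v,h) in dict(orA=(208,42,24),orB=(375,65,24),ridA=(128,311,40),ridB=(281,334,40),brA=(160,137,35),brB=(355,170,35)).items():print('side',n,ray(c,210+u/4,185+v/4,h).round(1))
```

```text
orangeFaceMid [627.8  96.9  24. ] [628.3  98.3  24.4]
orA [657.9  70.5  24. ] [658.   71.5  23.7]
orB [604.  126.9  24. ] [604.9 126.8  24.9]
brA [600.5  14.6  35. ] [600.6  15.5  33.7]
brB [545.2  72.1  35. ] [545.2  72.1  35.2]
ridA [522.7 -45.6  40. ] [524.2 -46.7  31.1]
ridB [483.1  -4.5  40. ] [482.8  -3.9  33. ]
yelA [491.8 -80.5  18. ] [491.5 -81.9   8.9]
yelB [447.4 -39.1  18. ] [448.  -39.   19.4]
noseA [582.1  12.   30. ] [583.   12.   30.7]
noseB [542.8  51.7  30. ] [542.8  52.7  31.3]
wA [488.6 -94.2  24. ] [489.6 -93.6  22. ]
wB [434.9 -38.   24. ] [434.9 -38.   23.7]
bA [488. -99.   8.] [488.8 -99.2   1.3]
deck [489.9 -39.5  30. ] [491.4 -39.4  31.4]
O [631.   98.7  24. ]
B [572.8  43.3  35. ]
Rg [502.9 -25.   40. ]
Y [469.6 -59.8  18. ]
N [562.4  31.9  30. ]
W [461.8 -66.1  24. ]
44.24323190768527 236.1669169370816
O 111.27160443530367 -0.8946138524645733
B 31.0 0.0
Rg -66.80075960978826 -0.18050845655066183
Y -114.92828990671339 -1.8772213661667507
N 15.545012170246904 -0.9562704951441683
W -124.89531250177797 -0.894613852464559
cam [517.40010213  44.63572899 820.65319756]
side orA [605.3 126.8  24. ]
side orB [660.6  69.7  24. ]
side ridA [484.8  -5.3  40. ]
side ridB [526.5 -46.7  40. ]
side brA [547.1  74.   35. ]
side brB [604.6  11.2  35. ]
```

jog_arm([
  {"slide":[2.3,3.2,0],"yaw":3},
  {"slide":[4.6,6.4,0],"yaw":6},
  {"slide":[6.9,9.6,0],"yaw":9},
  {"slide":[9.2,12.8,0],"yaw":12},
  {"slide":[11.5,15.9,0],"yaw":15},
], hand=-1, newtons=40)

```text
time_s: 0.52
ee_pos: [247.2, -373.2, 205.2]
eef_rot: [-3.041, -0.786, 0.0]
wrist_force: [0.6, 0.2, 0.2]
grip_width: 63.9
```

jog_arm([
  {"slide":[2.3,3.2,0],"yaw":3},
  {"slide":[4.6,6.4,0],"yaw":6},
  {"slide":[6.9,9.6,0],"yaw":9},
  {"slide":[9.2,12.8,0],"yaw":12},
  {"slide":[11.5,15.9,0],"yaw":15},
])

```text
time_s: 0.93
ee_pos: [362.3, -214.1, 205.5]
eef_rot: [2.913, 1.177, 0.0]
wrist_force: [-0.7, -1.2, 0.3]
grip_width: 31.2
```

jog_arm([
  {"slide":[2.6,3.6,-2],"yaw":0},
  {"slide":[5.2,7.1,-4],"yaw":0},
  {"slide":[7.8,10.7,-6],"yaw":0},
  {"slide":[10.4,14.2,-8],"yaw":0},
  {"slide":[12.9,17.8,-10],"yaw":0},
])

```text
time_s: 1.35
ee_pos: [473.9, -60.7, 118.3]
eef_rot: [2.914, 1.173, -0.0]
wrist_force: [0.5, -1.2, 0.4]
grip_width: 0.5
```

jog_arm([
  {"slide":[0,0,0],"yaw":0},
  {"slide":[0,0,0],"yaw":0},
  {"slide":[0,0,0],"yaw":0},
  {"slide":[0,0,0],"yaw":0},
  {"slide":[0,0,0],"yaw":0},
])

```text
time_s: 1.77
ee_pos: [473.1, -63.7, 119.9]
eef_rot: [2.915, 1.17, 0.002]
wrist_force: [0.3, -0.2, 0.5]
grip_width: 0.4
```

jog_arm([
  {"slide":[0.6,0.9,-1],"yaw":0},
  {"slide":[1.2,1.8,-2.5],"yaw":0},
  {"slide":[1.8,2.6,-4],"yaw":0},
  {"slide":[1.8,2.6,-5.5],"yaw":0},
  {"slide":[1.8,2.6,-5.5],"yaw":0},
])

```text
time_s: 2.18
ee_pos: [490.0, -36.1, 61.4]
eef_rot: [-2.913, -1.172, 0.005]
wrist_force: [-0.6, 0.6, -0.2]
grip_width: 0.3
```

Run:
```python
from h import *
print(r.observe()['ee_pos'])
for n in('top','side'):
    c=snap(n,n+'1')
    a=c['image'][...,::-1]
    a=a[165:315,230:370] if n=='top' else a[165:325,190:350]
    cv2.imwrite(f'pics/{n}1c.png',cv2.resize(np.ascontiguousarray(a),None,fx=3.7,fy=3.7,interpolation=cv2.INTER_CUBIC))
```

```text
[490.04560275 -36.05843128  61.44392412]
```

View pics/side1c.png

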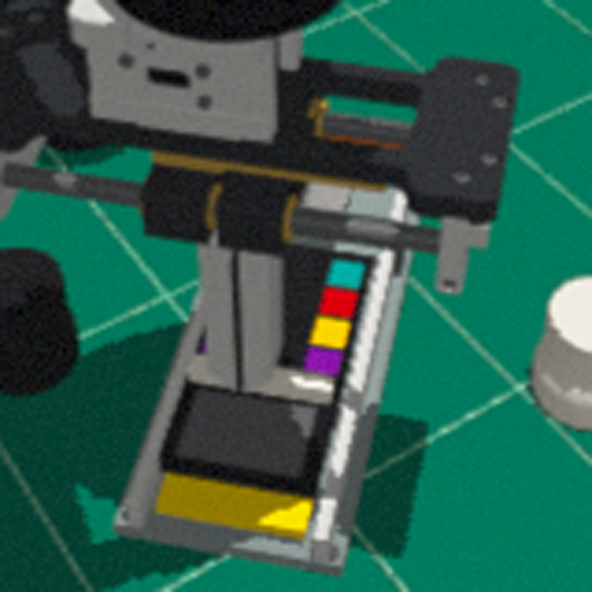

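View pics/top1c.png

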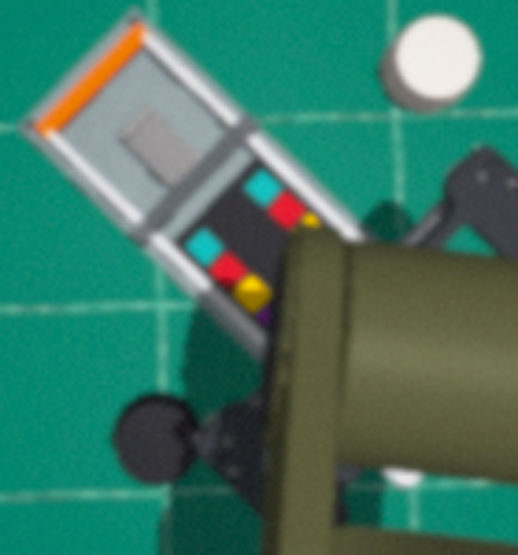

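Run:
```python
from h import *
c=dict(np.load('pics/side1.npz'))
def pj(p):
    q=c['R']@np.array(p)+c['t'];return c['fx']*q[0]/q[2]+c['cx'],c['fy']*q[1]/q[2]+c['cy']
for p in([490,-36,61.4],):
    u,v=pj(p);print(u,v,(u-190)*3.7,(v-165)*3.7)
for p in (255.5,270.2),: print(ray(c,*p,61.4))
```

```text
255.28958332408084 265.31787612919527 241.5714582990991 371.17614167802253
[485.55336524 -43.68018245  61.4       ]
```

jog_arm([
  {"slide":[0.1,-0.15,-1],"yaw":0},
  {"slide":[0.1,-0.15,-2],"yaw":0},
  {"slide":[0.1,-0.15,-2.6],"yaw":0},
  {"slide":[0.1,-0.15,-2.9],"yaw":0},
  {"slide":[0.1,-0.15,-2.9],"yaw":0},
])

```text
time_s: 2.7
ee_pos: [491.8, -38.1, 34.5]
eef_rot: [-2.914, -1.173, 0.002]
wrist_force: [-0.0, 0.7, 0.4]
grip_width: 0.4
```

jog_arm([
  {"slide":[0,0,-0.1],"yaw":0},
  {"slide":[0,0,-0.2],"yaw":0},
  {"slide":[0,0,-0.3],"yaw":0},
  {"slide":[0,0,-0.4],"yaw":0},
  {"slide":[0,0,-0.4],"yaw":0},
])

```text
time_s: 3.12
ee_pos: [492.2, -38.1, 31.2]
eef_rot: [2.914, 1.173, 0.0]
wrist_force: [-0.2, -0.2, -0.6]
grip_width: 0.1
```

jog_arm([
  {"slide":[0,0,-0.1],"yaw":0},
  {"slide":[0,0,-0.2],"yaw":0},
  {"slide":[0,0,-0.3],"yaw":0},
  {"slide":[0,0,-0.4],"yaw":0},
  {"slide":[0,0,-0.4],"yaw":0},
])

```text
time_s: 3.53
ee_pos: [492.3, -38.1, 27.2]
eef_rot: [2.914, 1.173, 0.0]
wrist_force: [-1.0, -0.7, 5.2]
grip_width: 0.7
```

jog_arm([
  {"slide":[0,0,-0.1],"yaw":0},
  {"slide":[0,0,-0.2],"yaw":0},
  {"slide":[0,0,-0.3],"yaw":0},
  {"slide":[0,0,-0.4],"yaw":0},
  {"slide":[0,0,-0.4],"yaw":0},
])

```text
time_s: 3.95
ee_pos: [492.4, -38.1, 23.3]
eef_rot: [2.914, 1.173, 0.0]
wrist_force: [-1.9, 0.4, 5.5]
grip_width: 0.3
```

jog_arm([
  {"slide":[0,0,-0.05],"yaw":0},
  {"slide":[0,0,-0.1],"yaw":0},
  {"slide":[0,0,-0.15],"yaw":0},
  {"slide":[0,0,-0.2],"yaw":0},
  {"slide":[0,0,-0.25],"yaw":0},
])

```text
time_s: 4.37
ee_pos: [492.4, -38.1, 21.1]
eef_rot: [2.914, 1.173, 0.001]
wrist_force: [-5.1, 0.4, 17.9]
grip_width: 0.1
```

jog_arm([
  {"slide":[0,0,-0.05],"yaw":0},
  {"slide":[0,0,-0.1],"yaw":0},
  {"slide":[0,0,-0.1],"yaw":0},
  {"slide":[0,0,-0.1],"yaw":0},
  {"slide":[0,0,-0.1],"yaw":0},
])

```text
time_s: 4.78
ee_pos: [492.5, -38.2, 21.1]
eef_rot: [2.914, 1.173, 0.001]
wrist_force: [-10.1, 0.5, 24.5]
grip_width: 0.5
```

jog_arm([
  {"slide":[0.15,0.14,0],"yaw":0},
  {"slide":[0.29,0.28,0],"yaw":0},
  {"slide":[0.43,0.42,0],"yaw":0},
  {"slide":[0.58,0.56,0],"yaw":0},
  {"slide":[0.72,0.7,0],"yaw":0},
])

```text
time_s: 5.2
ee_pos: [499.5, -32.3, 21.0]
eef_rot: [2.912, 1.173, -0.001]
wrist_force: [-11.7, -11.1, 24.8]
grip_width: 0.1
```

Run:
```python
from h import *
print(r.observe()['ee_pos'],r.observe()['wrist_force'])
for n in('side',):
    c=snap(n,n+'2')
    a=c['image'][...,::-1]
    a=a[165:325,190:350]
    cv2.imwrite(f'pics/{n}2c.png',cv2.resize(np.ascontiguousarray(a),None,fx=3.7,fy=3.7,interpolation=cv2.INTER_CUBIC))
```

```text
[499.52309283 -32.32847203  21.0470007 ] [-11.687317   -11.07235208  24.79400328]
```

View pics/side2c.png

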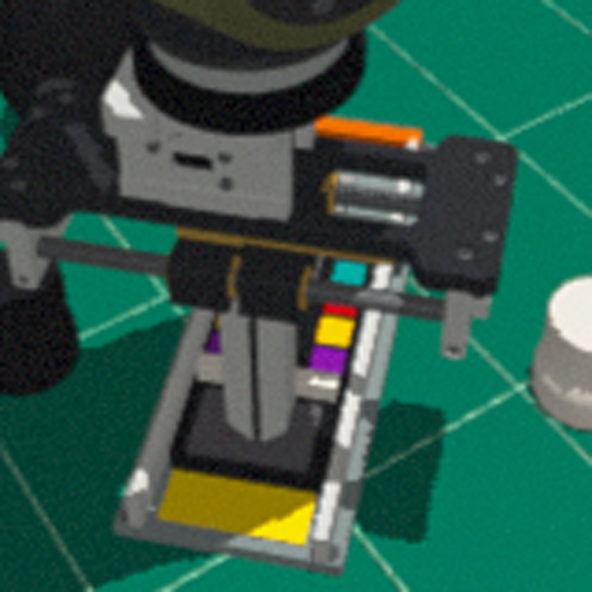

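jog_arm([
  {"slide":[0.22,0.21,0],"yaw":0},
  {"slide":[0.43,0.42,0],"yaw":0},
  {"slide":[0.65,0.63,0],"yaw":0},
  {"slide":[0.86,0.83,0],"yaw":0},
  {"slide":[1.08,1.04,0],"yaw":0},
])

```text
time_s: 5.67
ee_pos: [510.4, -21.8, 21.0]
eef_rot: [2.912, 1.173, -0.001]
wrist_force: [-10.7, -10.0, 22.6]
grip_width: 0.8
```

jog_arm([
  {"slide":[0.14,0.14,0],"yaw":0},
  {"slide":[0.29,0.28,0],"yaw":0},
  {"slide":[0.43,0.42,0],"yaw":0},
  {"slide":[0.58,0.56,0],"yaw":0},
  {"slide":[0.72,0.7,0],"yaw":0},
])

```text
time_s: 6.08
ee_pos: [517.6, -14.8, 20.9]
eef_rot: [2.913, 1.173, -0.001]
wrist_force: [-9.8, -10.2, 21.9]
grip_width: 0.4
```

jog_arm([
  {"slide":[0.14,0.14,-0.03],"yaw":0},
  {"slide":[0.29,0.28,-0.05],"yaw":0},
  {"slide":[0.43,0.42,-0.05],"yaw":0},
  {"slide":[0.58,0.56,-0.05],"yaw":0},
  {"slide":[0.72,0.7,-0.05],"yaw":0},
])

```text
time_s: 6.5
ee_pos: [524.3, -8.5, 20.8]
eef_rot: [2.912, 1.173, -0.003]
wrist_force: [-18.0, -18.8, 30.4]
grip_width: 0.3
```

jog_arm([
  {"slide":[0.14,0.14,0],"yaw":0},
  {"slide":[0.29,0.28,0],"yaw":0},
  {"slide":[0.43,0.42,0],"yaw":0},
  {"slide":[0.58,0.56,0],"yaw":0},
  {"slide":[0.72,0.7,0],"yaw":0},
])

```text
time_s: 6.92
ee_pos: [531.3, -1.8, 20.7]
eef_rot: [2.912, 1.173, -0.004]
wrist_force: [-18.7, -17.8, 30.2]
grip_width: 0.9
```

Run:
```python
from h import *
for n in('top','side'):
    c=snap(n,n+'3')
    a=c['image'][...,::-1]
    a=a[155:315,230:370] if n=='top' else a[165:325,190:350]
    cv2.imwrite(f'pics/{n}3c.png',cv2.resize(np.ascontiguousarray(a),None,fx=3.7,fy=3.7,interpolation=cv2.INTER_CUBIC))
```

```text
(no output)
```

View pics/side3c.png

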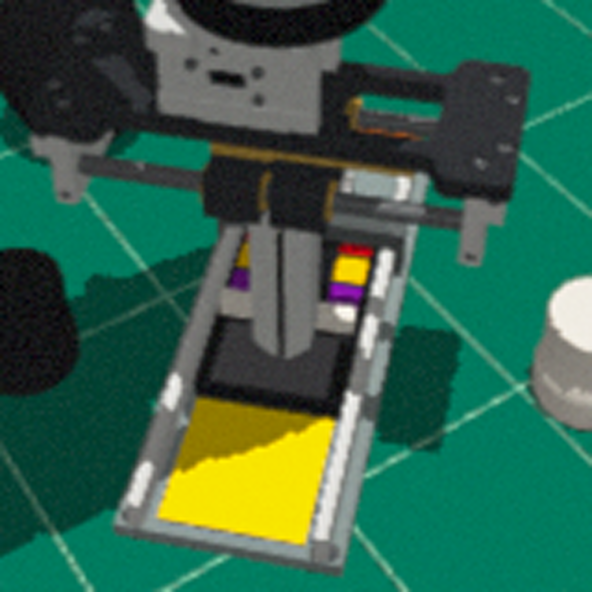

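View pics/top3c.png

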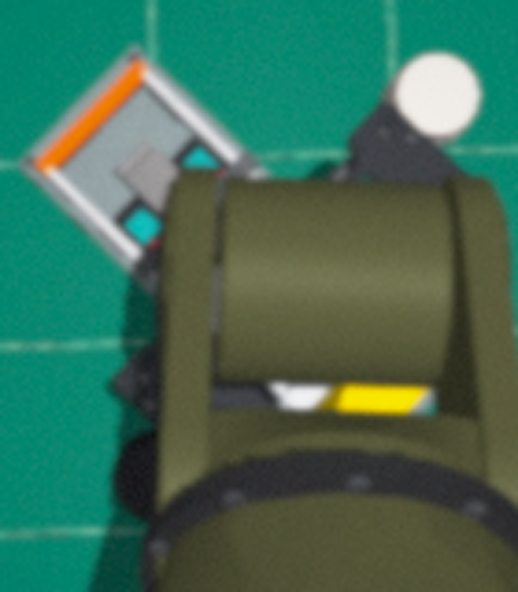

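jog_arm([
  {"slide":[0.14,0.14,0],"yaw":0},
  {"slide":[0.29,0.28,0],"yaw":0},
  {"slide":[0.43,0.42,0],"yaw":0},
  {"slide":[0.58,0.56,0],"yaw":0},
  {"slide":[0.72,0.7,0],"yaw":0},
])

```text
time_s: 7.43
ee_pos: [538.3, 5.1, 20.7]
eef_rot: [2.912, 1.172, -0.005]
wrist_force: [-18.6, -18.4, 30.5]
grip_width: 0.5
```

jog_arm([
  {"slide":[0.14,0.14,0],"yaw":0},
  {"slide":[0.29,0.28,0],"yaw":0},
  {"slide":[0.43,0.42,0],"yaw":0},
  {"slide":[0.58,0.56,0],"yaw":0},
  {"slide":[0.72,0.7,0],"yaw":0},
])

```text
time_s: 7.85
ee_pos: [545.6, 12.3, 20.6]
eef_rot: [2.912, 1.172, -0.004]
wrist_force: [-17.0, -16.0, 28.2]
grip_width: 0.6
```

jog_arm([
  {"slide":[0.07,0.07,0],"yaw":0},
  {"slide":[0.14,0.14,0],"yaw":0},
  {"slide":[0.21,0.21,0],"yaw":0},
  {"slide":[0.29,0.28,0],"yaw":0},
  {"slide":[0.36,0.35,0],"yaw":0},
])

```text
time_s: 8.27
ee_pos: [549.2, 15.8, 20.6]
eef_rot: [2.913, 1.172, -0.004]
wrist_force: [-16.0, -15.2, 27.4]
grip_width: -0.1
```

jog_arm([
  {"slide":[0.09,0.08,0],"yaw":0},
  {"slide":[0.17,0.17,0],"yaw":0},
  {"slide":[0.26,0.25,0],"yaw":0},
  {"slide":[0.35,0.33,0],"yaw":0},
  {"slide":[0.43,0.42,0],"yaw":0},
])

```text
time_s: 8.68
ee_pos: [553.5, 20.1, 20.5]
eef_rot: [2.912, 1.172, -0.004]
wrist_force: [-15.7, -14.6, 24.5]
grip_width: 0.4
```

Run:
```python
from h import *
for n in('top','side'):
    c=snap(n,n+'4')
    a=c['image'][...,::-1]
    a=a[155:315,230:370] if n=='top' else a[165:325,190:350]
    cv2.imwrite(f'pics/{n}4c.png',cv2.resize(np.ascontiguousarray(a),None,fx=3.7,fy=3.7,interpolation=cv2.INTER_CUBIC))
```

```text
(no output)
```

View pics/side4c.png

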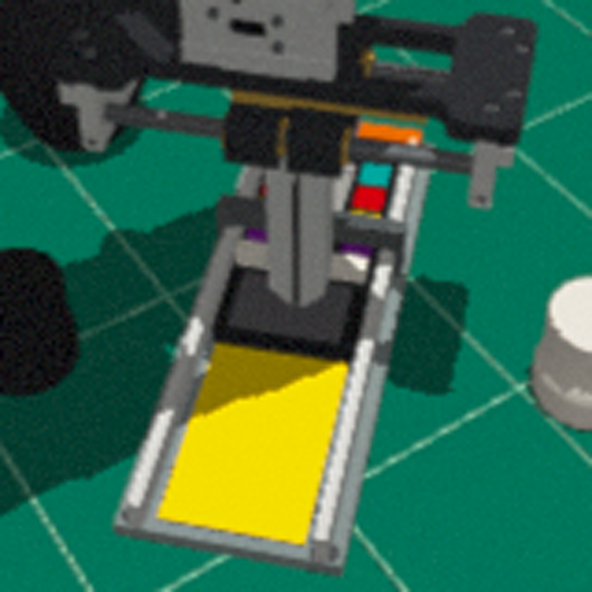

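View pics/top4c.png

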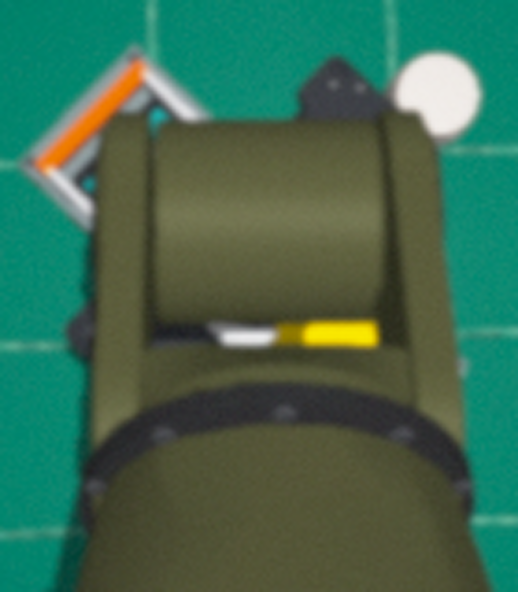

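jog_arm([
  {"slide":[0.09,0.08,0],"yaw":0},
  {"slide":[0.17,0.17,0],"yaw":0},
  {"slide":[0.26,0.25,0],"yaw":0},
  {"slide":[0.35,0.33,0],"yaw":0},
  {"slide":[0.43,0.42,0],"yaw":0},
])

```text
time_s: 9.2
ee_pos: [557.7, 24.4, 20.2]
eef_rot: [2.913, 1.172, -0.004]
wrist_force: [-13.6, -15.1, 22.6]
grip_width: 0.3
```

jog_arm([
  {"slide":[0.06,0.06,0],"yaw":0},
  {"slide":[0.12,0.11,0],"yaw":0},
  {"slide":[0.17,0.17,0],"yaw":0},
  {"slide":[0.23,0.22,0],"yaw":0},
  {"slide":[0.29,0.28,0],"yaw":0},
])

```text
time_s: 9.62
ee_pos: [559.9, 26.6, 20.2]
eef_rot: [2.912, 1.173, -0.008]
wrist_force: [-23.8, -23.3, 30.9]
grip_width: 0.7
```

jog_arm([
  {"slide":[0.06,0.06,0],"yaw":0},
  {"slide":[0.12,0.11,0],"yaw":0},
  {"slide":[0.14,0.14,0],"yaw":0},
  {"slide":[0.14,0.14,0],"yaw":0},
  {"slide":[0.14,0.14,0],"yaw":0},
])

```text
time_s: 10.03
ee_pos: [559.9, 26.7, 20.2]
eef_rot: [2.912, 1.172, -0.014]
wrist_force: [-30.8, -29.5, 35.1]
grip_width: 0.4
```

Run:
```python
from h import *
for n in('side',):
    c=snap(n,n+'5')
    a=c['image'][...,::-1]
    a=a[165:325,190:350]
    cv2.imwrite(f'pics/{n}5c.png',cv2.resize(np.ascontiguousarray(a),None,fx=3.7,fy=3.7,interpolation=cv2.INTER_CUBIC))
```

```text
(no output)
```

View pics/side5c.png

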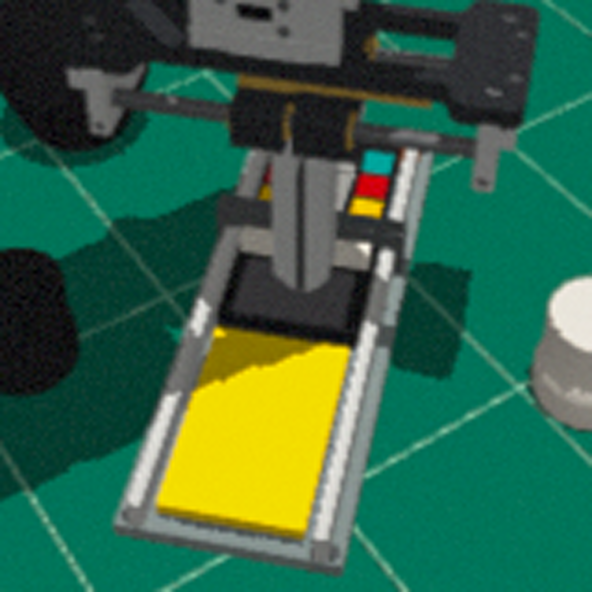

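jog_arm([
  {"slide":[-0.12,-0.12,0],"yaw":0},
  {"slide":[-0.24,-0.23,0.1],"yaw":0},
  {"slide":[-0.28,-0.27,0.25],"yaw":0},
  {"slide":[-0.28,-0.27,0.35],"yaw":0},
  {"slide":[-0.28,-0.27,0.4],"yaw":0},
])

```text
time_s: 10.5
ee_pos: [559.1, 27.4, 22.6]
eef_rot: [-2.914, -1.173, 0.004]
wrist_force: [-3.2, -5.0, -3.0]
grip_width: 0.7
```

jog_arm([
  {"slide":[-0.12,-0.12,0],"yaw":0},
  {"slide":[-0.24,-0.23,0],"yaw":0},
  {"slide":[-0.24,-0.23,0],"yaw":0},
  {"slide":[-0.24,-0.23,0],"yaw":0},
  {"slide":[-0.24,-0.23,0.1],"yaw":0},
])

```text
time_s: 10.92
ee_pos: [557.6, 25.5, 24.2]
eef_rot: [-2.914, -1.173, -0.0]
wrist_force: [-0.2, 0.2, -0.3]
grip_width: 0.5
```

jog_arm([
  {"slide":[0,0,0.5],"yaw":0},
  {"slide":[0,0,1],"yaw":0},
  {"slide":[0,0,2],"yaw":0},
  {"slide":[0,0,3],"yaw":0},
  {"slide":[0,0,4],"yaw":0},
])

```text
time_s: 11.33
ee_pos: [557.8, 25.4, 65.7]
eef_rot: [2.914, 1.173, 0.001]
wrist_force: [0.1, 0.2, -1.1]
grip_width: 0.4
```

jog_arm([
  {"slide":[-1,-1,3],"yaw":0},
  {"slide":[-3,-3,6],"yaw":0},
  {"slide":[-5,-5,9],"yaw":0},
  {"slide":[-7,-8,11],"yaw":0},
  {"slide":[-9,-11,12],"yaw":0},
])

```text
time_s: 11.75
ee_pos: [467.3, -85.4, 188.0]
eef_rot: [2.911, 1.174, 0.006]
wrist_force: [0.2, -0.7, 0.3]
grip_width: 0.4
```

jog_arm([
  {"slide":[-2,-3,0],"yaw":0},
  {"slide":[-4,-6,0],"yaw":0},
  {"slide":[-6,-9,0],"yaw":0},
  {"slide":[-8,-12,0],"yaw":0},
  {"slide":[-10,-15,0],"yaw":0},
])

```text
time_s: 12.17
ee_pos: [366.3, -235.8, 185.4]
eef_rot: [2.913, 1.173, 0.001]
wrist_force: [0.4, -0.4, 0.0]
grip_width: 0.4
```

Run:
```python
from h import *
for n in('top','side'):
    c=snap(n,n+'6')
    a=c['image'][...,::-1]
    a=a[155:305,170:370] if n=='top' else a[185:325,210:320]
    cv2.imwrite(f'pics/{n}6c.png',cv2.resize(np.ascontiguousarray(a),None,fx=4,fy=4,interpolation=cv2.INTER_CUBIC))
```

```text
(no output)
```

View pics/side6c.png

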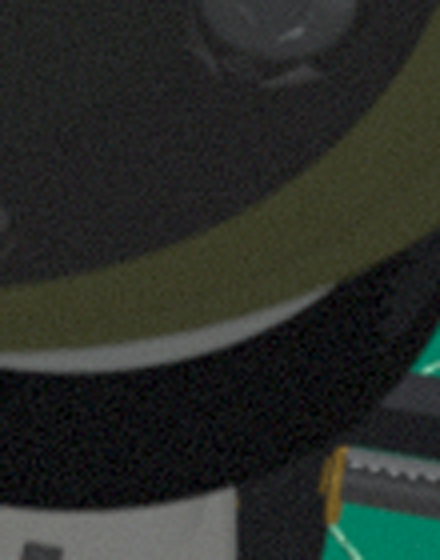

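View pics/top6c.png

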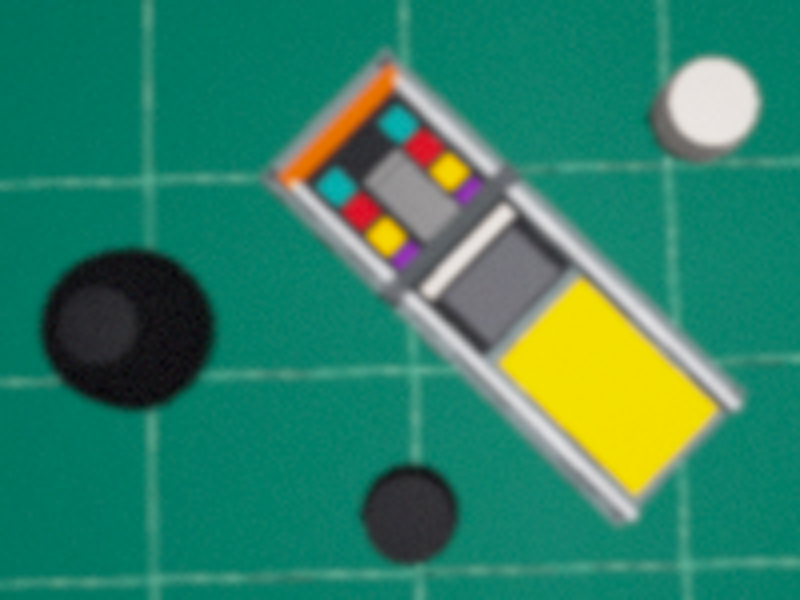

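Run:
```python
from h import *
c=dict(np.load('pics/top6.npz'))
for n,(u,v) in dict(yel1=(540,350),yel2=(620,430),yel3=(580,320),deck=(505,290),nose=(365,150),floorgap=(535,312)).items(): print(n,px(c,int(170+u/4),int(155+v/4)).round(1))
m=lambda a,b:(a+b)/2
R=m(ray(c,170+512/4,155+211/4,30),ray(c,170+426/4,155+292/4,30));print('ridge',R)
d=np.array([.7175,.6965]);print('carrier x', (R[:2]-[551,21.2])@d+21, 'rel to start ridge', (R[:2]-[502.9,-25])@d-46)
print(r.observe()['dq'])
```

```text
yel1 [517.9   1.8  18.5]
yel2 [477.4 -36.3  19. ]
yel3 [531.2 -18.6  17.9]
deck [548.   18.8  22.3]
nose [620.5  86.8  19.8]
floorgap [536.    4.7   8.7]
ridge [566.24689127  35.68796366  30.        ]
carrier x 42.03051117580483 rel to start ridge 41.720561175804846
[ 0.09700607  0.00987309 -0.00801357  0.01692306 -0.00103151  0.10068782]
```

Run:
```python
from h import *
c=r.read_camera('top')
d=np.array([.7175,.6965]);n=np.array([-.6965,.7175]);O=np.array([551.5,21.])
v,u=np.mgrid[155:305,220:370];z=c['range_z'][155:305,220:370]
P=np.stack([(u-c['cx'])/c['fx']*z,(v-c['cy'])/c['fy']*z,z],-1).reshape(-1,3);P=(P-c['t'])@c['R']
x=(P[:,:2]-O)@d;y=(P[:,:2]-O)@n
for a,b in((-118,-80),(-70,-35),(-19,-8),(-8,5),(82,90),(90,98)):
    for s in(-1,1):
        k=(x>a)&(x<b)&(s*y>14)&(s*y<27);print(a,b,s,k.sum(),np.median(P[k,2]).round(2),P[k,2].std().round(2))
```

```text
-118 -80 -1 125 19.25 1.35
-118 -80 1 126 18.85 1.36
-70 -35 -1 120 18.93 1.38
-70 -35 1 120 18.74 1.31
-19 -8 -1 36 20.92 2.41
-19 -8 1 32 21.36 1.47
-8 5 -1 40 21.09 1.25
-8 5 1 45 21.08 1.26
82 90 -1 25 20.67 1.14
82 90 1 27 20.82 1.81
90 98 -1 27 20.75 1.36
90 98 1 24 21.23 1.31
```

Flat carrier (about 21 mm top at both ends, with the same +0.9 mm bias as on the bed), and the bed is fully up. Handing in.

```bash
python3 -c "
from workcell import r
print(r.observe()['dq'].round(3)); print(r.job_done())"
```

```text
[ 0.067  0.008 -0.002  0.006 -0.002  0.035]
the job is handed in; nothing more can be done
None
```

The carrier is home against the orange end stop, and I handed the job in at about 12 s. With the fingers shut, I pressed the thumb deck until the bed bottomed at about 25 N. Keeping it pressed, I pushed the carrier under the bridge and leaf spring until it stopped hard. Then I eased the push off, lifted clear and moved the arm away.

What the last checks showed:
- **Position:** the carrier's origin measures about dock x 42 mm, against 40 mm nominal. The difference is within the 2 mm calibration, and the push also ended on a hard stop.
- **Flatness:** its top is level at about 21 mm at both nose and tail. The cameras read about 1 mm high, so that fits the 20 mm expected on the bay floor.
- **Bed:** it reads 18.7–19.3 mm, so it is fully up, with a visible gap behind the carrier's tail.
- **Pots and vase:** they look unmoved in the top picture.

**Not checked:**
- The leaf angle could not be measured. I inferred from the geometry that it lifted enough at step 2, and the last top picture shows the leaf lying over the carrier.
- The last side picture was blocked by the arm, so only the top camera confirms the final state.
- The arm was still settling slightly (up to 0.07 rad/s) when I handed in, well clear of everything.

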